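Snap the chipset heatsink onto its clip frame

TASK

Pick up the loose blue heatsink, set it level and centred on top of the two white snap hooks in the middle of the mainboard, and push it straight down until both hooks have clicked over its base plate, then let go. Either way round is fine. Push firmly but slowly, never with more than about 20 N, or the chip under it cracks, and leave the drive, the screwdriver and the tub where they are.

Things in the scene. Friction and masses are not known exactly. Their poses are not given: they have to be found in the camera images.
- heatsink: Loose blue metal heatsink, 110 to 180 g, upright on the bench. Base plate 44 (x) x 72 (y) x 5 mm; centred on it a finned block 36 (x) x 48 (y) x 30 mm (35 mm tall in all). Origin: centre of the plate's underside, z up. Grip the finned block with the fingers closing along the heatsink's x, so that its y ends stay free for the hooks. Half a turn about z makes no difference.
- board: Green mainboard 170 x 170 mm, fixed on a brown carton 180 x 180 x 50 mm. Origin: centre of the carton's underside, on the bench, z up. Board's upper face at 52 mm. In its middle a black clip frame 44 (x) x 94 (y) mm with a white hook at its +y and at its -y end: the heatsink's y goes along the board's y. Other connectors: at most 14 mm tall.
- mount (a point): Centre of the clip frame, 61 mm above the board's origin, axes as the board's. True in x and y; the real frame (hooks, pad, seat) stands on its studs up to 9 mm lower or higher, not measured: feel for it. Over the real frame the heatsink's underside is at 29 mm resting on the hooks' ramps, 15 to 16 mm clipped home, 14 mm on the hard seat: only 2 mm from click to hard stop, so go slowly (6 mm/s).
- pad (a joint): Rubber pad in the middle of the clip frame, 28 x 36 mm, on a spring: how far it is pressed down (m). 0 free (its top 19 mm over the real frame), about 0.003 with the heatsink clipped home, 0.005 at the hard seat. Pushes up with 2.5 N when free, 5 N at the seat.
- hook_a (a joint): Lean of the white hook at the board's +y end (rad): 0 upright, 0.10 to 0.16 bent outward by the plate, back to 0 once clicked. 14 mm wide, top 34 mm over the real frame. A steep ramp leads from y = 38 mm at the top in to the barb's tip at y = 33 mm; the barb's flat underside is at 21 mm. Guides in a plate up to 2 mm off centre.
- hook_b (a joint): The same for the mirrored hook at the board's -y end. It is stiffer than the other, so one side may click first. Pushing the plate past both takes about 9 to 15 N in all, by friction.
- drive: Black flat drive 100 x 70 x 9 mm lying on the bench. Origin: centre of its underside.
- screwdriver: Blue-handled screwdriver 170 mm long, lying on the bench along its x axis.
- tub: Open white tub, 70 mm across, 60 mm tall. Origin: centre of its underside.
Things that resemble listed ones, but are neither listed nor needed, are in the scene too. Of the things that look like the heatsink, the smallest one is meant.

How it is judged:
On the way, in this order (a step that is already met when the one before it is completed fails the run):
1. the heatsink is on or just above the hooks, level, centred and square, hooks not yet bent, pad not yet pressed (horizontal distance between heatsink and mount below 0.006 m and angle between the y axis of heatsink and the y axis of board, either way round below 0.15 rad and angle between heatsink's own z axis and vertical below 0.15 rad and z of heatsink in the frame of mount between 0.012 and 0.046 m and value of joint pad below 0.0005 m and value of joint each of hook_a, hook_b below 0.08 rad), for 0.1 s.
2. both hooks have clicked over the base plate (horizontal distance between heatsink and mount below 0.005 m and angle between the y axis of heatsink and the y axis of board, either way round below 0.12 rad and value of joint pad above 0.0015 m and angle between heatsink's own z axis and vertical below 0.06 rad and value of joint each of hook_a, hook_b below 0.04 rad), for 0.2 s.
At the end, for the whole second after the job is handed in: Clipped under both hooks: within 5 mm of the mount's centre and 0.12 rad of square, level within 0.06 rad, holding the pad down by more than 1.5 mm, both hooks sprung back (lean under 0.04 rad), at rest and released (all of step 2 and linear speed of heatsink below 0.02 m/s); the robot touches nothing.
It fails at once if the heatsink is pushed on the board (seat, pad and hooks together) with more than 30 N (contact force between heatsink and board above 30 N).
It fails at once if the drive is moved by more than 15 mm (distance of drive from where it was at the start of the episode above 0.015 m).
It fails at once if the screwdriver is moved by more than 15 mm (distance of screwdriver from where it was at the start of the episode above 0.015 m).
It fails at once if the tub is moved by more than 15 mm (distance of tub from where it was at the start of the episode above 0.015 m).
It also fails if it takes over 46 s, if anything falls off the work surface, if the arm or the gripper's body presses on something with over 40 N, if the wrist force passes 120 N, or if a joint passes its speed limit or range.

ROBOT

A 6-joint arm with a two-finger parallel gripper is mounted at the origin on the work surface. World frame = base frame: x ahead of the robot, y to its left, z up, the work surface at z = 0. Lengths are in m, angles in rad, forces in N, time in s.
With the tool pointing down it reaches from about 0.375 to 0.975 m from the base axis. Payload 3.8 kg.
Tool frame: the origin (TCP) lies midway between the tips of the shut fingers; the grasp point (between the pads) lies 19 mm behind it; z points along the fingers, y is the line along which they close (so a half turn about z gives the same grasp; the last joint's range is limited). The gripper opens to 85 mm and grips with 20 to 120 N. Pads are 22 mm wide; open, the fingers measure 114 mm over their backs; the gripper's body (76 mm by 85 mm) begins 54 mm behind the grasp point. The pads swing forward as they close: fully open they stand 13 mm farther back than shut.
Start: joints at [-1.274, 0.264, 1.604, -0, 1.274, -0.037], TCP at [0.221, -0.638, 0.231] pointing down, gripper open.
Joint ranges: [-2.63, 2.63], [-0.94, 2.18], [0.31, 2.57], [-1.31, 4.45], [0, 2.66], [-2.55, 2.55]. Speed limits (rad/s): [2.57, 2.57, 3.14, 3.14, 3.14, 3.14].

INTERFACE

Orientations are given as a unit quaternion [x, y, z, w].
In Python, from bench import env gives the robot as it stands.
- The arm moves only by the tool drive_tool, never from a script. Its arguments are lists of equal length, an entry for each row: "gripper": the finger opening in m, from 0 to 0.0854; "delta_pos": the shift along the tool's x, y, z in m, a list of three; "twist": the turn, a rotation vector about the tool's x, y, z in rad, a list of three. A call has 1 to 10 rows; each row is the pose to reach, as a shift and turn from the pose commanded when the call began, along the tool's axes at that moment; what a row does not reach only later rows make up. A row lasts 1/10 s, in which the tool goes at most 50 mm and 8.59 degrees, less where a joint would pass 70% of its speed; a pose out of reach is approached as far as the arm can. A call with a gripper value outside its range is refused whole. The fingers move at their own pace and stop on an object; "force" is the grip in N (left out, the last holds). Time passes only in rows, so rows that repeat a pose let the fingers close. It gives the time, the measured TCP pose, the force, the opening and the grip force at its end, in the units of the state.
- env.state(): the state, without advancing time (a new reading comes with each control period).
- env.capture(name): name is "scene" or "side" or "wrist"; returns the picture (400x640x3 uint8, red, green, blue); there is no depth.
- env.camera_info(name): a dict with "intrinsics" (3x3 intrinsics, pixels), "eye" and "attitude" of the camera in the world. Camera axes: x right, y up, looking along -z (the intrinsics and any distortion apply to the point x, -y, -z); pixel columns grow to the right and rows downward; lengths in m; the calibration is good to about 2 mm. A picture is of the moment at which its call begins: read the wrist's pose just before it. camera_info takes no time and is no camera call; for the wrist camera it gives the pose at the moment of the call.
- env.finish_job(): hands the job in; it is judged then, once.
Trained networks look in the newest picture that a camera, given by its name, has taken for a name from the list of things; names that differ only in an ending like _2 or _b are one class to them, and where a whole thing is asked for, a point or a joint stands for the part that bears it (a point fixed in the world has none). Each returns a list of dicts, best first, with "conf" (0 to 1); they miss things now and then, are a little off and sometimes report something else, mostly with a low value. They report only what shows in the picture. A call takes as long as a camera call. They do not tell look-alikes from the thing itself.
- env.masks_of(camera, name): "region" (400x640 bool, what is visible of it) and "at" ([column, row] in pixels, amid what is visible of it).
The state is a dict: "time_s": time; "q": joint angles; "joint_velocities": joint speeds; "joint_torque": joint torques, N m; "position": TCP position; "tool_rot": TCP orientation; "ft_force": force on the tool from outside, world axes, zero at the start; "wrist_torque": the same for the moment, N m; "finger_gap": opening from 0.0 (shut) to 1.0 (fully open); "gripper_force": force on a finger pad.
Only numpy, scipy, OpenCV 4.12 (cv2) and the standard library are available. Lean on these libraries where they do the work, as an engineer would, in place of code of your own. Each camera call takes 0.05 s, during which the arm holds its last target. There are 200 camera calls.

## Working session

There is one attempt and no reset: what is moved stays moved. The work goes in short steps, Python scripts to look and compute and a tool call to move; the robot and the scene stay as the last step left them, time stands still between calls to the robot, and variables do not carry over. Pictures are saved under pics/ and viewed, at most 10 in all, crops included, and the job is handed in when it is done.

Besides the shell and the picture viewer there is one more tool, called after ">>>" by a JSON object that holds its "method" and its "body". drive_tool: Moves the arm, as the interface text tells. Its arguments: {"type":"object","properties":{"gripper":{"type":"array","items":{"type":"number"}},"delta_pos":{"type":"array","items":{"type":"array","items":{"type":"number"}}},"twist":{"type":"array","items":{"type":"array","items":{"type":"number"}}},"force":{"type":"number"}},"required":["gripper","delta_pos","twist"]}

```bash
mkdir -p pics; ls
python3 - <<'E'
from bench import env
import cv2,numpy as np
s=env.state();print({k:np.round(v,3).tolist() for k,v in s.items()})
for c in("scene","side"):
    im=env.capture(c);cv2.imwrite(f"pics/{c}0.png",im[:,:,::-1])
    ci=env.camera_info(c);print(c,{k:np.round(v,4).tolist() if not isinstance(v,str) else v for k,v in ci.items()})
    for n in("heatsink","board","mount","drive","screwdriver","tub"):
        try:
            print(n,[(round(d["conf"],2),np.round(d["at"]).tolist(),int(d["region"].sum())) for d in env.masks_of(c,n)])
        except Exception as e: print(n,e)
E
```

```text
pics
{'time_s': 0.0, 'q': [-1.274, 0.265, 1.605, 0.0, 1.274, -0.037], 'joint_velocities': [-0.0, 0.001, -0.002, 0.002, -0.001, 0.0], 'joint_torque': [-0.0, -51.511, -36.732, 0.0, 0.013, 0.0], 'position': [0.221, -0.637, 0.23], 'tool_rot': [0.986, 0.166, -0.0, -0.001], 'ft_force': [-0.074, -1.039, 0.334], 'wrist_torque': [-0.009, -0.049, -0.007], 'gripper_force': 0.0, 'finger_gap': 1.004}
scene {'intrinsics': [[432.6662, 0.0, 311.6793], [0.0, 432.6662, 196.9667], [0.0, 0.0, 1.0]], 'eye': [1.4206, 0.1721, 0.7929], 'attitude': [0.2777, 0.3242, 0.6912, 0.5831]}
heatsink [(0.94, [384.0, 202.0], 424), (0.86, [380.0, 239.0], 779), (0.63, [431.0, 217.0], 772)]
board [(0.78, [224.0, 196.0], 3728)]
mount [(0.85, [227.0, 192.0], 3756)]
drive [(0.6, [306.0, 189.0], 506), (0.2, [223.0, 180.0], 126)]
screwdriver [(0.73, [307.0, 187.0], 474), (0.64, [296.0, 214.0], 261)]
tub [(0.86, [300.0, 251.0], 802), (0.51, [227.0, 197.0], 3745)]
side {'intrinsics': [[454.7825, 0.0, 319.4853], [0.0, 454.7825, 204.5903], [0.0, 0.0, 1.0]], 'eye': [0.5295, -0.7481, 0.7357], 'attitude': [0.4192, -0.0121, -0.0141, 0.9077]}
heatsink [(0.82, [286.0, 177.0], 392), (0.72, [333.0, 173.0], 761), (0.71, [299.0, 146.0], 589)]
board [(0.9, [306.0, 310.0], 8901)]
mount [(0.97, [306.0, 310.0], 8846)]
drive [(0.73, [264.0, 239.0], 984)]
screwdriver [(0.7, [318.0, 234.0], 467)]
tub [(0.78, [393.0, 214.0], 889), (0.47, [305.0, 314.0], 9006)]
```

View both.

Run:
```python
import cv2,numpy as np
a=cv2.imread("pics/scene0.png")[140:290,150:480];b=cv2.imread("pics/side0.png")[110:390,190:440]
a=cv2.resize(a,None,fx=2.4,fy=2.4,interpolation=2);
cv2.imwrite("pics/a.png",a)
cv2.imwrite("pics/b.png",cv2.resize(b,None,fx=2.1,fy=2.1,interpolation=2))
```

```text
(no output)
```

View pics/a.png

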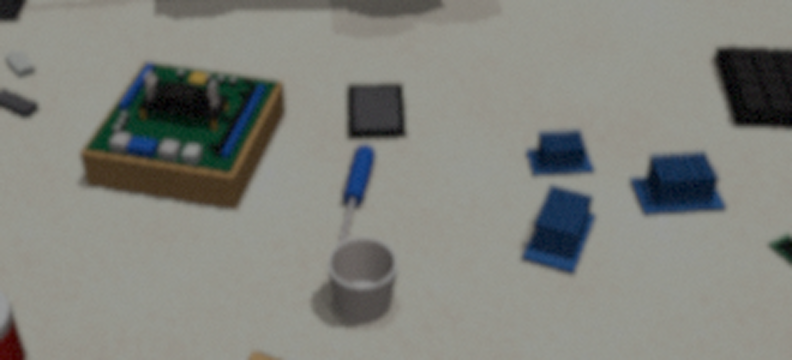

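View pics/b.png

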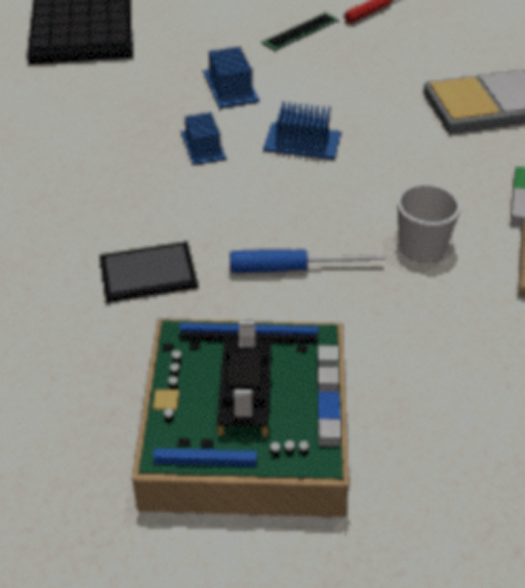

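The three heatsink look-alikes are at scene (384,202), (380,239) and (431,217), which are (286,177), (333,173) and (299,146) in side. I take the one at scene (384,202) / side (286,177), as it looks the smallest. I'll check that by fitting the 44x72x35 mm model to the silhouettes with a free scale. The hooks lie along the world y axis at side (308,269) and (306,302).

```bash
cat > h.py <<'E'
import numpy as np,cv2
from scipy.spatial.transform import Rotation as R
from scipy.optimize import minimize
from bench import env
def proj(P,ci):
    p=R.from_quat(ci["attitude"]).inv().apply(np.atleast_2d(P)-ci["eye"])*[1,-1,-1]
    K=np.array(ci["intrinsics"]);q=p@K.T;return q[:,:2]/q[:,2:]
def ray(px,z,ci):
    K=np.array(ci["intrinsics"]);d=np.linalg.solve(K,[px[0],px[1],1])*[1,-1,-1]
    d=R.from_quat(ci["attitude"]).apply(d);e=np.array(ci["eye"]);return e+d*(z-e[2])/d[2]
def box(x,y,z0,z1): return np.array([[sx*x/2,sy*y/2,z] for sx in(-1,1) for sy in(-1,1) for z in(z0,z1)])
HS=[box(.044,.072,0,.005),box(.036,.048,.005,.035)]
BD=[box(.18,.18,0,.05),box(.17,.17,.05,.052)]
def place(P,x,y,a,s=1): return R.from_euler('z',a).apply(P*s)+[x,y,0]
def sil(parts,v,ci,S=4):
    m=np.zeros((400*S,640*S),np.uint8)
    for b in parts:
        q=(proj(place(b,*v),ci)+.5)*S
        cv2.fillConvexPoly(m,cv2.convexHull(np.round(q*16).astype(np.int32)),255,shift=4)
    return cv2.resize(m,(640,400),interpolation=cv2.INTER_AREA)/255.
def fit(parts,masks,x0,scale=True):
    # masks: list of (mask, ci)
    def c(p):
        v=[p[0]/100,p[1]/100,p[2]/10]+([p[3]/10] if scale else [])
        t=0
        for m,ci in masks:
            s=sil(parts,v,ci,2);t+=1-np.minimum(s,m).sum()/np.maximum(s,m).sum()
        return t
    best=None
    for a in x0[2]:
        p0=[x0[0]*100,x0[1]*100,a*10]+([10] if scale else [])
        sx=np.vstack([p0]+[np.array(p0)+d for d in np.diag([1,1,3,1][:len(p0)])])
        r=minimize(c,p0,method='Nelder-Mead',options=dict(initial_simplex=sx,maxiter=120,xatol=.01,fatol=1e-4))
        print('  start',round(a,2),np.round([r.x[0]/100,r.x[1]/100,r.x[2]/10]+list(r.x[3:]/10),4),round(r.fun,3))
        if best is None or r.fun<best.fun: best=r
    return best
E
python3 - <<'E'
from h import *
ci={c:env.camera_info(c) for c in("scene","side")}
M={}
for c in ci:
    env.capture(c)
    for n in("heatsink","board"): M[c,n]=env.masks_of(c,n)
pick=lambda c,n,p:min(M[c,n],key=lambda d:np.hypot(*(np.array(d["at"])-p)))["region"].astype(float)
for ps,pd in(((384,202),(286,177)),((380,239),(333,173)),((431,217),(299,146))):
    ms=[(pick("scene","heatsink",ps),ci["scene"]),(pick("side","heatsink",pd),ci["side"])]
    g=ray(pd,.012,ci["side"]);print("hs",g)
    fit(HS,ms,(g[0],g[1],(-.8,0,.8,1.57)))
ms=[(M["scene","board"][0]["region"]*1.,ci["scene"]),(M["side","board"][0]["region"]*1.,ci["side"])]
g=ray((306,310),.03,ci["side"]);print("board",g);fit(BD,ms,(g[0],g[1],(0,)),False)
for p,z in(((307.6,268.6),.09),((305.7,302),.09)): print(ray(p,z,ci["side"]))
E
```

```text
hs [0.48278717 0.21543952 0.012     ]
  start -0.8 [0.4815 0.2201 0.2732 0.9498] 0.242
  start 0 [0.4815 0.2203 0.2665 0.9562] 0.242
  start 0.8 [0.4818 0.2197 0.2332 0.9602] 0.241
  start 1.57 [0.4816 0.2198 3.4191 0.9435] 0.243
hs [0.60793608 0.23041154 0.012     ]
  start -0.8 [ 0.6069  0.2238 -1.7691  1.2556] 0.155
  start 0 [0.6074 0.2238 1.3495 1.2532] 0.152
  start 0.8 [0.6073 0.2236 1.3441 1.2473] 0.149
  start 1.57 [0.6075 0.224  1.3517 1.2509] 0.152
hs [0.51728978 0.36347998 0.012     ]
  start -0.8 [0.5169 0.3544 0.278  1.2369] 0.177
  start 0 [0.5172 0.3547 0.2387 1.2601] 0.169
  start 0.8 [0.5165 0.3552 0.2402 1.2474] 0.172
  start 1.57 [0.517  0.3543 3.4069 1.2588] 0.173
board [ 0.5299311  -0.22505871  0.03      ]
  start 0 [ 0.5303 -0.2107 -0.0503] 0.089
[ 0.53413944 -0.17531162  0.09      ]
[ 0.52959331 -0.25254901  0.09      ]
```

The fit confirms it: the one at scene (384,202) has scale 0.95, and the other two come out at 1.25. Next I look at the board and the heatsink with the wrist camera on the way.

```bash
cat >> h.py <<'E'
def goto(x,y,z,yaw):
    s=env.state();r=R.from_quat(s["tool_rot"]);p=np.array(s["position"])
    T=R.from_euler('z',yaw)*R.from_euler('x',np.pi)
    print("t",round(s["time_s"],2),"pos",p.round(4),"delta",r.inv().apply(np.array([x,y,z])-p).round(4),"twist",(r.inv()*T).as_rotvec().round(4),"q",np.round(s["q"],2),"gap",round(s["finger_gap"],3),"F",np.round(s["ft_force"],2))
E
python3 - <<'E'
from h import *
goto(.50,-.21,.30,np.pi/2-.05)
s=env.state();c=env.camera_info("wrist");r=R.from_quat(s["tool_rot"]).inv()
print(r.apply(np.array(c["eye"])-s["position"]).round(4),(r*R.from_quat(c["attitude"])).as_matrix().round(3),c["intrinsics"])
E
```

```text
t 1.0 pos [ 0.2211 -0.6377  0.2312] delta [ 0.4036 -0.3128 -0.0687] twist [-0.000e+00 -1.000e-04 -1.187e+00] q [-1.27  0.26  1.6   0.    1.27 -0.04] gap 1.002 F [-0.18  0.43 -0.04]
[ 0.0758 -0.001  -0.1422] [[-0.     0.955  0.297]
 [ 1.     0.    -0.   ]
 [-0.     0.297 -0.955]] [[315.5842726    0.         314.82999869]
 [  0.         315.5842726  202.99721546]
 [  0.           0.           1.        ]]
```

```bash
python3 -c "
from h import *
goto(.53,-.19,.24,np.pi/2-.05)"
```

```text
t 1.0 pos [ 0.2211 -0.6377  0.2312] delta [ 0.4385 -0.3218 -0.0087] twist [-0.000e+00 -1.000e-04 -1.187e+00] q [-1.27  0.26  1.6   0.    1.27 -0.04] gap 1.002 F [-0.18  0.43 -0.04]
```

>>> {"method": "drive_tool", "body": {"gripper": [0.085, 0.085, 0.085, 0.085, 0.085, 0.085, 0.085, 0.085, 0.085, 0.085], "delta_pos": [[0.04, -0.03, 0], [0.09, -0.06, 0], [0.13, -0.09, 0], [0.18, -0.12, -0.01], [0.22, -0.155, -0.01], [0.26, -0.185, -0.01], [0.31, -0.215, -0.01], [0.35, -0.245, -0.01], [0.39, -0.275, -0.01], [0.44, -0.308, -0.01]], "twist": [[0, 0, -0.12], [0, 0, -0.24], [0, 0, -0.36], [0, 0, -0.48], [0, 0, -0.6], [0, 0, -0.72], [0, 0, -0.84], [0, 0, -0.96], [0, 0, -1.08], [0, 0, -1.187]]}}

```text
time_s: 2.0
position: [0.5141, -0.2314, 0.2417]
tool_rot: [0.723, 0.691, 0.0, 0.0]
ft_force: [0.8, -0.4, 0.3]
finger_gap: 0.993
gripper_force: 0.0
```

>>> {"method": "drive_tool", "body": {"gripper": [0.085, 0.085, 0.085], "delta_pos": [[0, 0, 0], [0, 0, 0], [0, 0, 0]], "twist": [[0, 0, 0], [0, 0, 0], [0, 0, 0]]}}

```text
time_s: 2.3
position: [0.5128, -0.2339, 0.2412]
tool_rot: [0.725, 0.689, -0.0, 0.0]
ft_force: [-0.7, 0.0, 0.1]
finger_gap: 0.994
gripper_force: 0.0
```

Run:
```python
from h import *
ci=env.camera_info("wrist")
im=env.capture("wrist");cv2.imwrite("pics/w1.png",im[:,:,::-1])
import pickle;pickle.dump(ci,open("w1.pkl","wb"))
d=env.masks_of("wrist","board")
print([(x["conf"],x["at"],x["region"].sum()) for x in d])
for n in("hook_a","hook_b"): print(n,[(x["conf"],x["at"],x["region"].sum()) for x in env.masks_of("wrist",n)])
fit(BD,[(d[0]["region"]*1.,ci)],(.53,-.21,(-.05,)),False)
goto(.482,.23,.2,np.pi/2+.25)
```

```text
[(0.98, [328.6, 147.4], np.int64(28693))]
hook_a [(0.55, [327.4, 203.3], np.int64(191)), (0.53, [333.2, 122.8], np.int64(135))]
hook_b [(0.55, [327.4, 203.3], np.int64(191)), (0.53, [333.2, 122.8], np.int64(135))]
  start -0.05 [ 0.5274 -0.2108 -0.0593] 0.025
t 2.5 pos [ 0.5125 -0.2345  0.2413] delta [ 0.4623 -0.0549  0.0412] twist [-1.000e-04  1.000e-04 -3.026e-01] q [-0.47  0.05  1.83 -0.    1.26 -0.42] gap 0.994 F [ 0.14 -0.4   0.49]
```

View pics/w1.png

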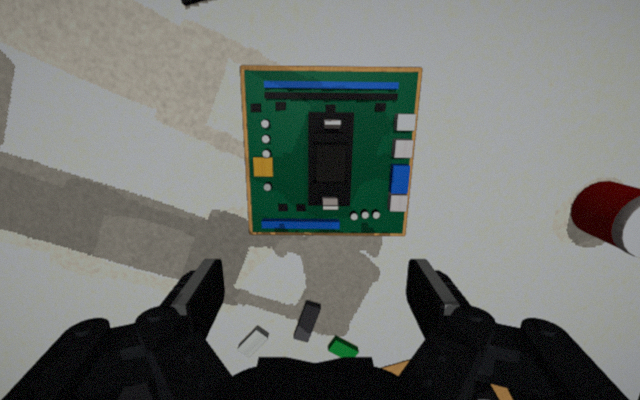

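The wrist view shows the board squarely, with the clip frame at about (331,158) and the hooks at (333,123) and (330,203). The board fit is (0.527, -0.211, yaw -0.06). Now on to the heatsink.

>>> {"method": "drive_tool", "body": {"gripper": [0.085, 0.085, 0.085, 0.085, 0.085, 0.085, 0.085, 0.085, 0.085, 0.085], "delta_pos": [[0.045, -0.005, 0], [0.09, -0.01, 0], [0.135, -0.016, 0], [0.18, -0.022, 0.01], [0.225, -0.028, 0.015], [0.27, -0.034, 0.02], [0.315, -0.04, 0.025], [0.36, -0.046, 0.03], [0.4, -0.05, 0.035], [0.43, -0.055, 0.04]], "twist": [[0, 0, -0.03], [0, 0, -0.06], [0, 0, -0.09], [0, 0, -0.12], [0, 0, -0.15], [0, 0, -0.18], [0, 0, -0.21], [0, 0, -0.24], [0, 0, -0.27], [0, 0, -0.3]]}}

```text
time_s: 3.5
position: [0.4798, 0.2004, 0.2014]
tool_rot: [0.613, 0.79, 0.0, 0.0]
ft_force: [0.4, -0.4, -0.1]
finger_gap: 0.993
gripper_force: 0.0
```

>>> {"method": "drive_tool", "body": {"gripper": [0.085, 0.085, 0.085], "delta_pos": [[0, 0, 0], [0, 0, 0], [0, 0, 0]], "twist": [[0, 0, 0], [0, 0, 0], [0, 0, 0]]}}

```text
time_s: 3.8
position: [0.4802, 0.1977, 0.2014]
tool_rot: [0.614, 0.789, -0.0, 0.0]
ft_force: [0.2, -0.4, 1.4]
finger_gap: 0.994
gripper_force: 0.0
```

Run:
```python
from h import *
ci=env.camera_info("wrist")
im=env.capture("wrist");
d=env.masks_of("wrist","heatsink")
print([(x["conf"],x["at"],x["region"].sum()) for x in d])
p=proj([.482,.22,.015],ci)[0];print(p)
e=min(d,key=lambda x:np.hypot(*(np.array(x["at"])-p)))
b=fit(HS,[(e["region"]*1.,ci)],(.482,.22,(.25,)),True)
b=fit(HS,[(e["region"]*1.,ci)],(.482,.22,(.25,)),False)
v=[b.x[0]/100,b.x[1]/100,b.x[2]/10]
o=im[:,:,::-1].copy()
cv2.drawContours(o,cv2.findContours((sil(HS,v,ci)>.5).astype(np.uint8),0,1)[0],-1,(0,0,255),1)
x0,y0=int(max(0,min(p[0]-130,380))),int(max(0,p[1]-100))
print(x0,y0);cv2.imwrite("pics/w2.png",cv2.resize(o[y0:y0+200,x0:x0+260],None,fx=3,fy=3,interpolation=0))
goto(v[0],v[1],.1,np.pi/2+v[2])
```

```text
[(0.75, [394.1, 40.3], np.int64(5361)), (0.73, [433.6, 182.4], np.int64(4750)), (0.57, [322.1, 151.1], np.int64(2748))]
[321.87428716 160.39809078]
  start 0.25 [0.4787 0.2225 0.2503 0.9866] 0.02
  start 0.25 [0.4786 0.2221 0.2438] 0.03
191 60
t 3.9 pos [0.4803 0.1976 0.2015] delta [0.0242 0.0044 0.1015] twist [0.0004 0.0002 0.0039] q [ 0.34 -0.01  1.97 -0.    1.18  0.09] gap 0.999 F [-0.03 -0.25  0.57]
```

View pics/w2.png

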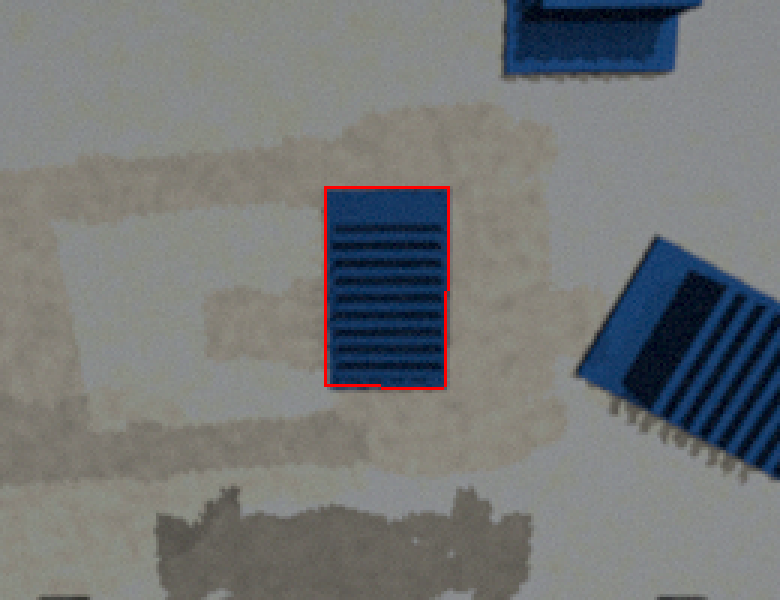

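The enlarged crop confirms it: the model outline fits the small heatsink (scale 0.99, region 2748 px against about 5000 for the others). The right neighbour is 68 mm away, so I'll descend with the fingers part closed.

>>> {"method": "drive_tool", "body": {"gripper": [0.065, 0.065, 0.065, 0.065, 0.065, 0.065, 0.065, 0.065, 0.065, 0.065], "delta_pos": [[0.024, 0.0045, 0.02], [0.0245, 0.0045, 0.05], [0.0245, 0.0045, 0.08], [0.0245, 0.0045, 0.11], [0.0245, 0.0045, 0.14], [0.0245, 0.0045, 0.16], [0.0245, 0.0045, 0.175], [0.0245, 0.0045, 0.185], [0.0245, 0.0045, 0.192], [0.0245, 0.0045, 0.195]], "twist": [[0, 0, 0], [0, 0, 0], [0, 0, 0], [0, 0, 0], [0, 0, 0], [0, 0, 0], [0, 0, 0], [0, 0, 0], [0, 0, 0], [0, 0, 0]]}}

```text
time_s: 4.9
position: [0.4785, 0.2237, 0.0063]
tool_rot: [0.614, 0.79, 0.0, 0.0]
ft_force: [-0.2, 0.7, 0.1]
finger_gap: 0.758
gripper_force: 0.0
```

```bash
python3 -c "
from h import *
goto(.4787,.2223,.006,np.pi/2+.248)"
```

```text
t 4.9 pos [0.4785 0.2237 0.0063] delta [-0.0014 -0.0002  0.0003] twist [ 0.0004 -0.0001  0.0016] q [0.39 0.24 2.1  0.   0.8  0.14] gap 0.758 F [-0.23  0.67  0.1 ]
```

>>> {"method": "drive_tool", "body": {"gripper": [0.045, 0.03, 0.02, 0.02, 0.02, 0.02, 0.02, 0.02, 0.02, 0.02], "delta_pos": [[-0.001, 0, 0], [-0.001, 0, 0], [-0.001, 0, 0], [-0.001, 0, 0], [-0.001, 0, 0], [-0.001, 0, 0], [-0.001, 0, 0], [-0.001, 0, 0], [-0.001, 0, 0], [-0.001, 0, 0]], "twist": [[0, 0, 0], [0, 0, 0], [0, 0, 0], [0, 0, 0], [0, 0, 0], [0, 0, 0], [0, 0, 0], [0, 0, 0], [0, 0, 0], [0, 0, 0]], "force": 80}}

```text
time_s: 5.9
position: [0.4794, 0.2233, 0.0074]
tool_rot: [0.613, 0.79, 0.001, 0.001]
ft_force: [-0.5, 0.5, 5.5]
finger_gap: 0.405
gripper_force: 81.7
```

>>> {"method": "drive_tool", "body": {"gripper": [0.02, 0.02, 0.02, 0.02, 0.02, 0.02, 0.02, 0.02], "delta_pos": [[0, 0, -0.003], [0, 0, -0.01], [0, 0, -0.03], [0, 0, -0.06], [0, 0, -0.1], [0, 0, -0.14], [0, 0, -0.17], [0, 0, -0.18]], "twist": [[0, 0, 0], [0, 0, 0], [0, 0, 0], [0, 0, 0], [0, 0, 0], [0, 0, 0], [0, 0, 0], [0, 0, 0]]}}

```text
time_s: 6.7
position: [0.4803, 0.2237, 0.1905]
tool_rot: [0.613, 0.79, 0.003, 0.002]
ft_force: [-0.1, 0.8, -0.5]
finger_gap: 0.405
gripper_force: 81.0
```

```bash
python3 -c "
from h import *
goto(.5274,-.2108,.19,np.pi/2-.059)"
```

```text
t 6.7 pos [0.4803 0.2237 0.1905] delta [-4.327e-01 -6.190e-02 -4.000e-04] twist [ 0.0063 -0.002   0.3091] q [0.39 0.01 1.96 0.   1.16 0.14] gap 0.405 F [-0.11  0.8  -0.51]
```

>>> {"method": "drive_tool", "body": {"gripper": [0.02, 0.02, 0.02, 0.02, 0.02, 0.02, 0.02, 0.02, 0.02, 0.02], "delta_pos": [[-0.03, -0.004, 0], [-0.07, -0.01, 0], [-0.115, -0.016, 0], [-0.16, -0.022, 0], [-0.205, -0.029, 0], [-0.25, -0.035, 0], [-0.295, -0.042, 0], [-0.34, -0.048, 0], [-0.385, -0.055, 0], [-0.432, -0.062, 0]], "twist": [[0, 0, 0.03], [0, 0, 0.06], [0, 0, 0.09], [0, 0, 0.12], [0, 0, 0.15], [0, 0, 0.18], [0, 0, 0.21], [0, 0, 0.24], [0, 0, 0.275], [0, 0, 0.309]]}}

```text
time_s: 7.7
position: [0.5238, -0.2123, 0.1843]
tool_rot: [0.728, 0.685, -0.0, -0.001]
ft_force: [1.0, 0.9, -1.5]
finger_gap: 0.405
gripper_force: 81.0
```

>>> {"method": "drive_tool", "body": {"gripper": [0.02, 0.02, 0.02, 0.02, 0.02], "delta_pos": [[0, 0, 0], [0, 0, 0], [0, 0, 0], [0, 0, 0], [0, 0, 0]], "twist": [[0, 0, 0], [0, 0, 0], [0, 0, 0], [0, 0, 0], [0, 0, 0]]}}

```text
time_s: 8.2
position: [0.5251, -0.2097, 0.186]
tool_rot: [0.727, 0.687, -0.0, -0.0]
ft_force: [-0.6, 0.3, -0.9]
finger_gap: 0.406
gripper_force: 80.9
```

```bash
cat > look.py <<'E'
from h import *
import sys
ci=env.camera_info("wrist");s=env.state()
im=env.capture("wrist");name=sys.argv[1]
d=env.masks_of("wrist","heatsink");print([(x["conf"],x["at"],x["region"].sum()) for x in d][:3])
b=env.masks_of("wrist","board");print([(x["conf"],x["at"],x["region"].sum()) for x in b][:3])
o=im[:,:,::-1].copy()
# predicted: heatsink in hand from TCP, frame rim at nominal mount
T=R.from_quat(s["tool_rot"]);p=np.array(s["position"])
off=np.array([0,0,.0074])
def hs(P): return T.apply(R.from_euler('x',np.pi).as_matrix()@(P.T)).T if 0 else None
fr=R.from_euler('z',np.pi/2)*R.from_euler('x',np.pi) # heatsink->tool, x along -y
rel=(R.from_euler('z',np.pi/2)*R.from_euler('x',np.pi)).inv()
for q in HS:
    w=p+T.apply(rel.apply(q)+off)
    h=cv2.convexHull(np.round(proj(w,ci)).astype(np.int32));cv2.polylines(o,[h],True,(0,0,255),1)
v=(.5274,-.2108,-.059)
for q in (box(.17,.17,.052,.052),box(.044,.094,.061,.061)):
    h=cv2.convexHull(np.round(proj(place(q,*v),ci)).astype(np.int32));cv2.polylines(o,[h],True,(0,255,255),1)
cv2.imwrite(f"pics/{name}.png",cv2.resize(o[0:300,180:480],None,fx=2,fy=2,interpolation=2))
goto(*v[:2],.14,np.pi/2+v[2])
E
python3 look.py w3
```

```text
[(0.69, [314.7, 267.3], np.int64(13114))]
[(0.63, [322.9, 157.2], np.int64(28371))]
t 8.35 pos [ 0.5253 -0.2102  0.1864] delta [-0.0004  0.0021  0.0464] twist [0.0002 0.0001 0.0013] q [-0.42  0.09  1.89 -0.    1.16 -0.37] gap 0.408 F [ 0.12  0.41 -0.27]
```

View pics/w3.png

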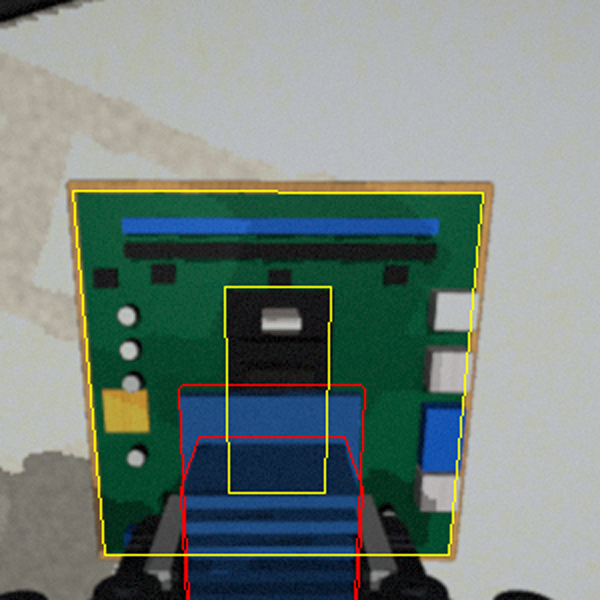

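```bash
cat > fit2.py <<'E'
from h import *
ci=env.camera_info("wrist");s=env.state();im=env.capture("wrist")
H=env.masks_of("wrist","heatsink")[0]["region"];B=env.masks_of("wrist","board")[0]["region"]
T=R.from_quat(s["tool_rot"]);p=np.array(s["position"])
rel=(R.from_euler('z',np.pi/2)*R.from_euler('x',np.pi)).inv()
W=np.zeros((400,640));W[:242]=1
def silw(parts):
    m=np.zeros((1600,2560),np.uint8)
    for w in parts:
        q=(proj(w,ci)+.5)*4;cv2.fillConvexPoly(m,cv2.convexHull(np.round(q*16).astype(np.int32)),255,shift=4)
    return cv2.resize(m,(640,400),interpolation=cv2.INTER_AREA)/255.
def hp(x): # mm,mm,crad,mm,pitch crad
    t=R.from_euler('zy',[x[2]/100,x[3]/100]) 
    return [p+T.apply(t.apply(rel.apply(q))+[x[0]/1000,x[1]/1000,.0074]) for q in HS]
def iou(s,m,w): return 1-(np.minimum(s,m)*w).sum()/(np.maximum(s,m)*w).sum()
def mn(c,n): return minimize(c,np.zeros(n),method='Nelder-Mead',options=dict(initial_simplex=np.vstack([np.zeros(n),3*np.eye(n)]),xatol=.02,fatol=1e-5,maxiter=200))
r=mn(lambda x:iou(silw(hp([*x,0])),H*1.,W),3);print("hs in tool mm,mm,crad",r.x.round(2),round(r.fun,4),iou(silw(hp([0]*4)),H*1.,W).round(4))
Wb=W*(1-cv2.dilate(H.astype(np.uint8),np.ones((5,5))));
bp=lambda x:[place(q,.5274+x[0]/1000,-.2108+x[1]/1000,-.059+x[2]/100) for q in BD]
b=mn(lambda x:iou(silw(bp(x)),B*1.,Wb),3);print("board shift",b.x.round(2),round(b.fun,4))
# black frame far edge / hook checks: dark low-saturation pixels
np.save("im.npy",im)
hc=p+T.apply([r.x[0]/1000,r.x[1]/1000,.0074]);print("heatsink world",hc.round(4),"hs yaw-board",round(T.as_euler('zyx')[0],3))
E
python3 fit2.py
```

```text
hs in tool mm,mm,crad [-1.46 -0.72  0.07] 0.0125 0.0896
board shift [ 0.02 -0.01  0.02] 0.019
heatsink world [ 0.5245 -0.2117  0.179 ] hs yaw-board -1.513
```

The heatsink sits (-1.5, -0.7) mm off in the hand and square, and the board fit is unchanged. I correct (+2.8, +1.1) mm and go down to just above the hooks.

>>> {"method": "drive_tool", "body": {"gripper": [0.02, 0.02, 0.02, 0.02, 0.02, 0.02], "delta_pos": [[0.001, 0.003, 0.01], [0.001, 0.003, 0.03], [0.001, 0.003, 0.05], [0.001, 0.003, 0.064], [0.001, 0.003, 0.072], [0.001, 0.003, 0.074]], "twist": [[0, 0, 0], [0, 0, 0], [0, 0, 0], [0, 0, 0], [0, 0, 0], [0, 0, 0]]}}

```text
time_s: 9.1
position: [0.5275, -0.2099, 0.1108]
tool_rot: [0.728, 0.686, -0.0, -0.001]
ft_force: [-0.7, -0.1, -0.5]
finger_gap: 0.414
gripper_force: 80.9
```

>>> {"method": "drive_tool", "body": {"gripper": [0.02, 0.02, 0.02, 0.02], "delta_pos": [[0, 0, 0], [0, 0, 0], [0, 0, 0], [0, 0, 0]], "twist": [[0, 0, 0], [0, 0, 0], [0, 0, 0], [0, 0, 0]]}}

```text
time_s: 9.5
position: [0.5288, -0.2105, 0.1131]
tool_rot: [0.728, 0.686, 0.0, 0.001]
ft_force: [1.3, -0.4, -0.9]
finger_gap: 0.41
gripper_force: 80.9
```

```bash
sed -i 's/^np.save.*/F=[env.state()["ft_force"] for _ in range(1)];print("F",F,p)/' fit2.py; python3 fit2.py
```

```text
hs in tool mm,mm,crad [-1.52 -0.64 -0.29] 0.0313 0.1009
board shift [ 0.7  -0.03 -0.48] 0.0159
F [array([-0.08914642,  0.38945708, -2.41728009])] [ 0.52876849 -0.21049166  0.11314309]
heatsink world [ 0.528  -0.212   0.1057] hs yaw-board -1.512
```

>>> {"method": "drive_tool", "body": {"gripper": [0.02, 0.02, 0.02, 0.02, 0.02, 0.02, 0.02, 0.02, 0.02, 0.02], "delta_pos": [[0.001, 0, 0.001], [0.001, 0, 0.002], [0.001, 0, 0.003], [0.001, 0, 0.004], [0.001, 0, 0.005], [0.001, 0, 0.0056], [0.001, 0, 0.0062], [0.001, 0, 0.0068], [0.001, 0, 0.0074], [0.001, 0, 0.008]], "twist": [[0, 0, 0], [0, 0, 0], [0, 0, 0], [0, 0, 0], [0, 0, 0], [0, 0, 0], [0, 0, 0], [0, 0, 0], [0, 0, 0], [0, 0, 0]]}}

```text
time_s: 10.65
position: [0.5283, -0.2092, 0.1042]
tool_rot: [0.728, 0.686, 0.0, 0.0]
ft_force: [0.6, -1.0, -0.6]
finger_gap: 0.409
gripper_force: 80.9
```

Underside is at about 0.097 with no contact yet.

>>> {"method": "drive_tool", "body": {"gripper": [0.02, 0.02, 0.02, 0.02, 0.02, 0.02], "delta_pos": [[0, 0, 0.0006], [0, 0, 0.0012], [0, 0, 0.0018], [0, 0, 0.0024], [0, 0, 0.003], [0, 0, 0.0036]], "twist": [[0, 0, 0], [0, 0, 0], [0, 0, 0], [0, 0, 0], [0, 0, 0], [0, 0, 0]]}}

```text
time_s: 11.25
position: [0.5288, -0.2094, 0.1012]
tool_rot: [0.728, 0.686, 0.0, 0.001]
ft_force: [-0.4, 0.8, 3.0]
finger_gap: 0.405
gripper_force: 81.2
```

>>> {"method": "drive_tool", "body": {"gripper": [0.02, 0.02, 0.02, 0.02, 0.02, 0.02], "delta_pos": [[0, 0, 0.0006], [0, 0, 0.0012], [0, 0, 0.0018], [0, 0, 0.0024], [0, 0, 0.003], [0, 0, 0.0036]], "twist": [[0, 0, 0], [0, 0, 0], [0, 0, 0], [0, 0, 0], [0, 0, 0], [0, 0, 0]]}}

```text
time_s: 11.85
position: [0.5291, -0.2096, 0.0982]
tool_rot: [0.728, 0.686, 0.0, 0.001]
ft_force: [-1.4, 0.4, 9.0]
finger_gap: 0.41
gripper_force: 82.0
```

Ramp contact came at TCP z of about 0.1015, so I expect the click near 0.088 and the hard seat near 0.0865. I keep pushing slowly.

>>> {"method": "drive_tool", "body": {"gripper": [0.02, 0.02, 0.02, 0.02, 0.02], "delta_pos": [[0, 0, 0.0006], [0, 0, 0.0012], [0, 0, 0.0018], [0, 0, 0.0024], [0, 0, 0.003]], "twist": [[0, 0, 0], [0, 0, 0], [0, 0, 0], [0, 0, 0], [0, 0, 0]]}}

```text
time_s: 12.35
position: [0.5284, -0.2091, 0.0939]
tool_rot: [0.728, 0.686, 0.0, 0.0]
ft_force: [1.0, 0.2, 1.2]
finger_gap: 0.405
gripper_force: 81.4
```

>>> {"method": "drive_tool", "body": {"gripper": [0.02, 0.02, 0.02, 0.02], "delta_pos": [[0, 0, 0.0006], [0, 0, 0.0012], [0, 0, 0.0018], [0, 0, 0.0024]], "twist": [[0, 0, 0], [0, 0, 0], [0, 0, 0], [0, 0, 0]]}}

```text
time_s: 12.75
position: [0.5283, -0.2092, 0.0919]
tool_rot: [0.728, 0.686, 0.0, -0.0]
ft_force: [-0.2, 0.5, 5.6]
finger_gap: 0.408
gripper_force: 81.7
```

>>> {"method": "drive_tool", "body": {"gripper": [0.02, 0.02, 0.02], "delta_pos": [[0, 0, 0.0006], [0, 0, 0.0012], [0, 0, 0.0018]], "twist": [[0, 0, 0], [0, 0, 0], [0, 0, 0]]}}

```text
time_s: 13.05
position: [0.5283, -0.2092, 0.0897]
tool_rot: [0.728, 0.686, 0.0, -0.0]
ft_force: [0.8, 1.2, 3.7]
finger_gap: 0.41
gripper_force: 81.3
```

>>> {"method": "drive_tool", "body": {"gripper": [0.02, 0.02], "delta_pos": [[0, 0, 0.0006], [0, 0, 0.0012]], "twist": [[0, 0, 0], [0, 0, 0]]}}

```text
time_s: 13.25
position: [0.5283, -0.2092, 0.0886]
tool_rot: [0.728, 0.686, 0.0, -0.0]
ft_force: [0.9, 0.9, 4.0]
finger_gap: 0.407
gripper_force: 81.3
```

>>> {"method": "drive_tool", "body": {"gripper": [0.02, 0.02], "delta_pos": [[0, 0, 0.0006], [0, 0, 0.0012]], "twist": [[0, 0, 0], [0, 0, 0]]}}

```text
time_s: 13.45
position: [0.5283, -0.2092, 0.0886]
tool_rot: [0.728, 0.686, -0.0, -0.0]
ft_force: [-2.7, 3.2, 13.0]
finger_gap: 0.408
gripper_force: 82.5
```

Run:
```python
from h import *
for c in("side","scene"):
    ci=env.camera_info(c);im=env.capture(c);s=env.state();print(s["ft_force"].round(2) if hasattr(s["ft_force"],"round") else s["ft_force"],s["position"])
    x,y=proj([.527,-.211,.09],ci)[0].astype(int)
    cv2.imwrite(f"pics/{c}5.png",im[:,:,::-1])
    crop=cv2.resize(im[y-40:y+40,x-50:x+50,::-1],(500,400),interpolation=2)
    a=crop if c=="side" else np.vstack([a,crop]) if 0 else np.hstack([cv2.resize(a,(400,320)),cv2.resize(crop,(400,320))])if c=="scene" else crop
cv2.imwrite("pics/m5.png",a)
```

```text
[-2.91  1.62  9.21] [ 0.52834324 -0.20919014  0.0885973 ]
[-2.52  1.98  9.89] [ 0.52834917 -0.20920511  0.08861209]
```

View pics/m5.png

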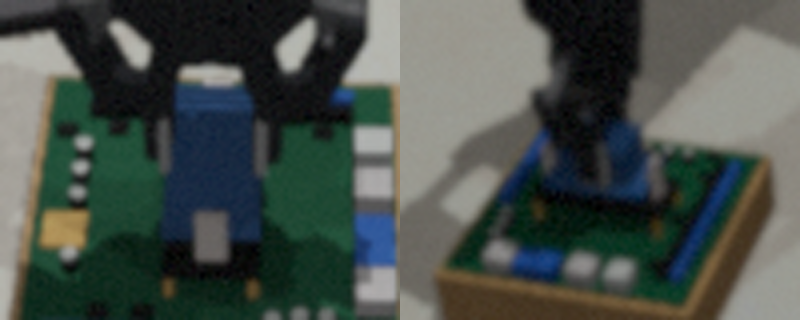

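The position has stopped at z=0.0886 while the force rose from 4 to 13 N, so this is either the seat or a stiff hook. The picture shows the near hook upright against the heatsink, and the plate level. One small extra press, then I relieve it and see where it settles.

>>> {"method": "drive_tool", "body": {"gripper": [0.02, 0.02, 0.02], "delta_pos": [[0, 0, 0.0003], [0, 0, 0.0005], [0, 0, 0.0005]], "twist": [[0, 0, 0], [0, 0, 0], [0, 0, 0]]}}

```text
time_s: 13.85
position: [0.5283, -0.2092, 0.0886]
tool_rot: [0.728, 0.686, 0.0, -0.0]
ft_force: [-3.3, 2.3, 12.4]
finger_gap: 0.404
gripper_force: 82.6
```

>>> {"method": "drive_tool", "body": {"gripper": [0.02, 0.02, 0.02, 0.02, 0.02], "delta_pos": [[0, 0, -0.0006], [0, 0, -0.0012], [0, 0, -0.0018], [0, 0, -0.0024], [0, 0, -0.0024]], "twist": [[0, 0, 0], [0, 0, 0], [0, 0, 0], [0, 0, 0], [0, 0, 0]]}}

```text
time_s: 14.35
position: [0.5283, -0.2092, 0.0893]
tool_rot: [0.728, 0.686, 0.0, -0.0]
ft_force: [0.8, 1.6, 2.8]
finger_gap: 0.407
gripper_force: 81.8
```

>>> {"method": "drive_tool", "body": {"gripper": [0.02, 0.02, 0.02, 0.02], "delta_pos": [[0, 0, -0.0006], [0, 0, -0.0012], [0, 0, -0.0015], [0, 0, -0.0015]], "twist": [[0, 0, 0], [0, 0, 0], [0, 0, 0], [0, 0, 0]]}}

```text
time_s: 14.75
position: [0.5283, -0.2092, 0.0905]
tool_rot: [0.728, 0.686, 0.0, -0.0]
ft_force: [2.3, 0.2, -0.4]
finger_gap: 0.408
gripper_force: 81.1
```

>>> {"method": "drive_tool", "body": {"gripper": [0.02, 0.02, 0.02], "delta_pos": [[0, 0, -0.0005], [0, 0, -0.001], [0, 0, -0.001]], "twist": [[0, 0, 0], [0, 0, 0], [0, 0, 0]]}}

```text
time_s: 15.05
position: [0.5281, -0.2091, 0.0906]
tool_rot: [0.728, 0.686, 0.0, -0.0]
ft_force: [5.8, -0.2, -8.7]
finger_gap: 0.405
gripper_force: 80.5
```

Run:
```python
from h import *
F=[]
for i in range(6):
    env.capture("wrist");s=env.state();F.append(s["ft_force"])
print(np.mean(F,0),s["position"])
```

```text
[ 5.758439   -0.42135633 -7.69812369] [ 0.52813189 -0.20913433  0.09054622]
```

A pull of about 8 N does not lift it past 0.0906, 2 mm above the seat, so both hooks hold. I relax and release.

>>> {"method": "drive_tool", "body": {"gripper": [0.02, 0.02, 0.02, 0.06, 0.06, 0.06, 0.06, 0.06], "delta_pos": [[0, 0, 0.0005], [0, 0, 0.0012], [0, 0, 0.0012], [0, 0, 0.0012], [0, 0, 0.0012], [0, 0, 0.0012], [0, 0, 0.0012], [0, 0, 0.0012]], "twist": [[0, 0, 0], [0, 0, 0], [0, 0, 0], [0, 0, 0], [0, 0, 0], [0, 0, 0], [0, 0, 0], [0, 0, 0]]}}

```text
time_s: 16.15
position: [0.5282, -0.2093, 0.0908]
tool_rot: [0.728, 0.686, -0.0, -0.0]
ft_force: [0.6, -0.4, -0.1]
finger_gap: 0.703
gripper_force: 0.0
```

>>> {"method": "drive_tool", "body": {"gripper": [0.06, 0.06, 0.06, 0.06, 0.06, 0.06, 0.06, 0.06, 0.06, 0.06], "delta_pos": [[0, 0, -0.005], [0, 0, -0.015], [0, 0, -0.03], [0, 0, -0.05], [0, 0, -0.075], [-0.005, 0, -0.1], [-0.01, 0, -0.12], [-0.015, 0, -0.14], [-0.02, 0, -0.15], [-0.02, 0, -0.15]], "twist": [[0, 0, 0], [0, 0, 0], [0, 0, 0], [0, 0, 0], [0, 0, 0], [0, 0, 0], [0, 0, 0], [0, 0, 0], [0, 0, 0], [0, 0, 0]]}}

```text
time_s: 17.15
position: [0.5284, -0.2304, 0.2439]
tool_rot: [0.728, 0.686, 0.001, 0.003]
ft_force: [1.1, 0.3, 0.7]
finger_gap: 0.705
gripper_force: 0.0
```

Run:
```python
from h import *
ci=env.camera_info("wrist");im=env.capture("wrist");o=im[:,:,::-1].copy()
d=env.masks_of("wrist","heatsink");
if d: print([(x["conf"],x["at"]) for x in d])
Z=.082
def c(x):
    t=0;m=np.zeros((1600,2560),np.uint8)
    for q in HS:
        u=(proj(place(q,.5274+x[0]/1000,-.2108+x[1]/1000,-.059+x[2]/100)+[0,0,Z],ci)+.5)*4;cv2.fillConvexPoly(m,cv2.convexHull(np.round(u*16).astype(np.int32)),255,shift=4)
    s=cv2.resize(m,(640,400),interpolation=cv2.INTER_AREA)/255.;return 1-np.minimum(s,d[0]["region"]).sum()/np.maximum(s,d[0]["region"]).sum()
r=minimize(c,np.zeros(3),method='Nelder-Mead',options=dict(initial_simplex=np.vstack([np.zeros(3),3*np.eye(3)]),maxiter=150));print("offset mm,mm,crad",r.x.round(2),r.fun)
x,y=proj([.5274,-.2108,.09],ci)[0].astype(int);y0=max(0,y-75)
cv2.imwrite("pics/w6.png",cv2.resize(o[y0:y0+150,x-90:x+90],None,fx=4,fy=4,interpolation=2))
```

```text
[(0.61, [314.4, 160.6])]
offset mm,mm,crad [-0.35  0.62  0.13] 0.04139577108429715
```

View pics/w6.png

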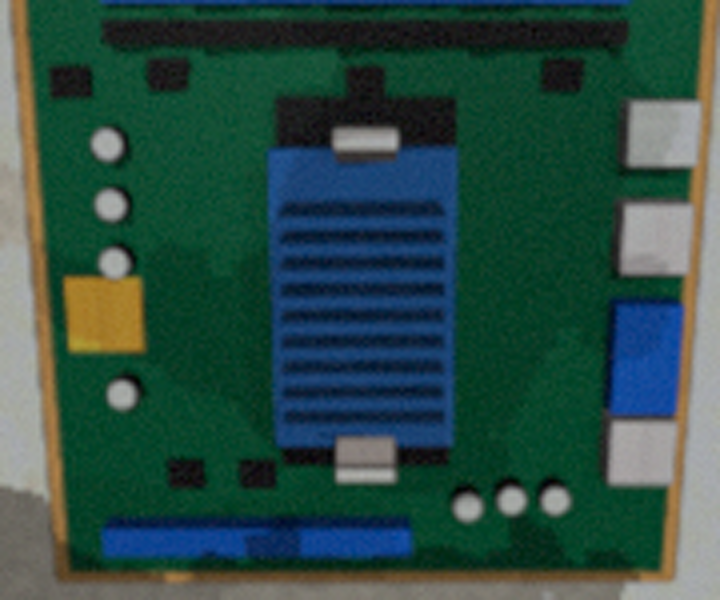

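The heatsink is centred within 1 mm and square, with both hooks over the plate ends (crop (365,140) and (365,455)). I'm handing in.

```bash
python3 -c "
from bench import env
print(env.finish_job())"
```

```text
the job is handed in; nothing more can be done
None
```

The job is handed in: the smallest blue heatsink is clipped under both hooks, within about 1 mm of centre and square, released and clear of the arm. The highest wrist force I read while pushing was 13 N; the hand-in call did not return a verdict.

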